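Turn the inspection turntable to bring the hex plug to the pointer

TASK

Push the turntable round by the upright pins on its rim until the brass fitting with the hexagonal head stands right at the index pointer at the front, in line with its tip, ready for inspection. Only push: do not touch or lift any of the brass fittings, which must stay standing in their cups, and leave the other things on the bench where they are. Finish with the turntable at rest and the robot clear of it.

Things in the scene. Friction and masses are not known exactly. Their poses are not given: they have to be found in the camera images.
- foot: Fixed grey foot under the turntable, 190 mm across. Origin: on the bench surface, on the turntable's vertical axis. Its own -x is the front: it points from the axis to the index pointer, a bright metal block with a pointed head and narrow tail, beside the rim on the robot's side (yaw within 0.5 rad), tip 135 mm from the axis, flat top level with the plate's top, 34 mm above the bench.
- carousel (a joint): Turning angle of the turntable about its vertical axis, rad, 0 at the start of every episode, growing counter-clockwise seen from above; turns both ways, nearly two turns each. Bearing friction about 0.12 N m (1 to 2 N at a pin); stops almost at once when no longer pushed; no detents.
- plate_top (a point): The turntable's plate: aluminium, 260 mm across, turning about the vertical axis through this point, which is the centre of its top face, 34 mm above the bench. Five dark steel cups (46 mm across, standing 15 mm above the plate, one fitting in each) at 68 mm from the axis, 72 degrees apart. A low hub in the middle, 8 mm high.
- plug: The hex plug: the one brass fitting with a hexagonal head, also the tallest (56 mm tall; head 46 mm across corners; round foot 37 mm across). Stands loose in one of the five cups with about 1.5 mm of play all round; 300 g. Origin: centre of its underside, 38 mm above the bench, 68 mm from the turntable's axis; z up.
- sleeve1: One of four like plain brass threaded sleeves, 42 mm tall, 37 mm across the foot, open bore on top, no hexagon, standing loose in another cup; 150 g. Origin: centre of its underside, 38 mm above the bench; z up.
- sleeve2: One of four like plain brass threaded sleeves, 42 mm tall, 37 mm across the foot, open bore on top, no hexagon, standing loose in another cup; 150 g. Origin: centre of its underside, 38 mm above the bench; z up.
- sleeve3: One of four like plain brass threaded sleeves, 42 mm tall, 37 mm across the foot, open bore on top, no hexagon, standing loose in another cup; 150 g. Origin: centre of its underside, 38 mm above the bench; z up.
- sleeve4: One of four like plain brass threaded sleeves, 42 mm tall, 37 mm across the foot, open bore on top, no hexagon, standing loose in another cup; 150 g. Origin: centre of its underside, 38 mm above the bench; z up.
- pin0 (a point): Centre of the top of one of the five upright push pins fixed on the turntable's rim: 12 mm thick, 40 mm tall, from 34 to 74 mm above the bench, 118 mm from the axis, 72 degrees apart, midway between cups, turning with the plate. The ring of plate outside the cups (from 91 mm from the axis outwards) carries nothing else.
- pin1 (a point): Centre of the top of one of the five upright push pins fixed on the turntable's rim: 12 mm thick, 40 mm tall, from 34 to 74 mm above the bench, 118 mm from the axis, 72 degrees apart, midway between cups, turning with the plate. The ring of plate outside the cups (from 91 mm from the axis outwards) carries nothing else.
- pin2 (a point): Centre of the top of one of the five upright push pins fixed on the turntable's rim: 12 mm thick, 40 mm tall, from 34 to 74 mm above the bench, 118 mm from the axis, 72 degrees apart, midway between cups, turning with the plate. The ring of plate outside the cups (from 91 mm from the axis outwards) carries nothing else.
- pin3 (a point): Centre of the top of one of the five upright push pins fixed on the turntable's rim: 12 mm thick, 40 mm tall, from 34 to 74 mm above the bench, 118 mm from the axis, 72 degrees apart, midway between cups, turning with the plate. The ring of plate outside the cups (from 91 mm from the axis outwards) carries nothing else.
- pin4 (a point): Centre of the top of one of the five upright push pins fixed on the turntable's rim: 12 mm thick, 40 mm tall, from 34 to 74 mm above the bench, 118 mm from the axis, 72 degrees apart, midway between cups, turning with the plate. The ring of plate outside the cups (from 91 mm from the axis outwards) carries nothing else.
- spare_sleeve: Bystander: a loose brass sleeve like the others, standing on the bench beside the turntable. Origin: centre of its underside.
- pan: Bystander: a shallow steel bowl, 110 mm across, 35 mm tall, loose on the bench. Origin: centre of its underside.
- ring_gauge: Bystander: a dark steel ring gauge lying flat, 60 mm across, 18 mm tall, loose on the bench. Origin: centre of its underside.
Things that resemble listed ones, but are neither listed nor needed, are in the scene too. What is shaped like the sleeve4 but red is not meant. Leave any pink look-alike of the sleeve2 alone.

How it is judged:
At the end, for the whole second after the job is handed in: The hex plug's centre is within 8 mm sideways of the line from the turntable's axis to the index pointer, on the pointer's side; the turntable is still; all five fittings stand upright, seated in their cups; the three loose things on the bench are within 20 mm of where they were (y of plug in the frame of foot between -0.008 and 0.008 m and x of plug in the frame of foot below -0.055 m and velocity of joint carousel between -0.03 and 0.03 rad/s and height (world z) of plug between 0.034 and 0.043 m and angle between each of plug, sleeve1, sleeve2, sleeve3, sleeve4's own z axis and vertical below 0.12 rad and height (world z) of sleeve1 between 0.034 and 0.043 m and height (world z) of sleeve2 between 0.034 and 0.043 m and height (world z) of sleeve3 between 0.034 and 0.043 m and height (world z) of sleeve4 between 0.034 and 0.043 m and distance of each of spare_sleeve, pan, ring_gauge from where it was at the start of the episode below 0.02 m); the robot touches nothing.
It fails at once if the robot touches one of the fittings on the turntable (more than 2 N) (contact force between any of the fingers, the arm and plug above 2 N or contact force between any of the fingers, the arm and sleeve1 above 2 N or contact force between any of the fingers, the arm and sleeve2 above 2 N or contact force between any of the fingers, the arm and sleeve3 above 2 N or contact force between any of the fingers, the arm and sleeve4 above 2 N).
It fails at once if a fitting is lifted more than 8 mm, or tipped, out of its cup (height (world z) of any of plug, sleeve1, sleeve2, sleeve3, sleeve4 above 0.046 m or angle between any of plug, sleeve1, sleeve2, sleeve3, sleeve4's own z axis and vertical above 0.35 rad).
It fails at once if a loose thing on the bench is shifted more than 20 mm (distance of any of spare_sleeve, pan, ring_gauge from where it was at the start of the episode above 0.02 m).
It also fails if it takes over 58 s, if anything falls off the work surface, if the arm or the gripper's body presses on something with over 40 N, if the wrist force passes 120 N, or if a joint passes its speed limit or range.

ROBOT

A 6-joint arm with a two-finger parallel gripper is mounted at the origin on the work surface. World frame = base frame: x ahead of the robot, y to its left, z up, the work surface at z = 0. Lengths are in m, angles in rad, forces in N, time in s.
With the tool pointing down it reaches from about 0.275 to 0.85 m from the base axis. Payload 19 kg.
Tool frame: the origin (TCP) lies between the finger pads; the fingertips stand 22 mm ahead of it and the grasp point (between the pads) lies 3 mm ahead of it; z points along the fingers, x is the direction in which the jaws open and shut, and the axes are right-handed (so a half turn about z gives the same grasp; the last joint's range is limited). The gripper opens to 85 mm and grips with 20 to 120 N. Pads are 22 mm wide; open, the fingers measure 114 mm over their backs; the gripper's body (76 mm by 85 mm) begins 54 mm behind the grasp point. The pads swing forward as they close: fully open they stand 13 mm farther back than shut.
Start: joints at [1.191, 0.15, 1.437, -0, 1.554, -0.134], TCP at [0.14, 0.558, 0.253] pointing down, gripper open.
Joint ranges: [-2.8, 2.8], [-0.68, 2.1], [0.12, 2.68], [-1.39, 4.53], [0.16, 2.79], [-2.81, 2.81]. Speed limits (rad/s): [1.89, 1.89, 2.22, 3.01, 3.01, 3.01].

INTERFACE

Orientations are given as a unit quaternion [w, x, y, z].
In Python, from cell import ctrl, viewer, order, nets gives the robot as it stands. The module is installed in compiled form; this text tells all that it offers.
- The arm moves only by the tool step_arm, never from a script. Its argument "series" is text: rows parted by semicolons, each of 7 numbers parted by spaces: the shift along the tool's x, y, z scaled (see below), then the turn, a rotation vector about the tool's x, y, z scaled (see below), then the opening, from 0 (shut) to 1 (fully open). A call has 1 to 10 rows; each row shifts and turns the pose as measured when the row begins, along the tool's axes as they then stand; what a row does not reach is not made up. The controller multiplies each number of a shift by 0.2 m and each number of a turn by 10 degrees. A row lasts 1/8 s, in which the tool goes at most 62.5 mm and 10.7 degrees, less where a joint would pass 70% of its speed; a pose out of reach is approached as far as the arm can. A call with a number of a shift or a turn outside -1 to 1 is refused whole. A call with a gripper value outside its range is refused whole. The fingers move at their own pace and stop on an object; "newtons" is the grip in N (left out, the last holds). Time passes only in rows, so rows that do not move let the fingers close. It gives the time, the measured TCP pose, the force and the opening at its end, in the units of the state.
- ctrl.observe(): the state, without advancing time (a new reading comes with each control period).
- viewer.camera(name): name is "scene" or "top"; returns a dict with "frame" (384x512x3 uint8, red, green, blue), "camera_matrix" (3x3 intrinsics, pixels), "R" (3x3) and "t" (3): a world point X has camera coordinates R X + t. Camera axes: x right, y down, z forward; pixel columns grow to the right and rows downward; lengths in m; the calibration is good to about 2 mm. A picture is of the moment at which its call begins. There is no depth.
- order.job_done(): hands the job in, once; it reports no verdict.
Trained networks look in a picture, given as the dict that the camera call returned (one of the last four; its "shot" number tells which), for a name from the list of things; names that differ only in an ending like _2 or _b are one class to them, and where a whole thing is asked for, a point or a joint stands for the part that bears it (a point fixed in the world has none). Each returns a list of dicts, best first, with "confidence" (0 to 1); they miss things now and then, are a little off and sometimes report something else, mostly with a low value. They report only what shows in the picture. A call takes as long as a camera call. They do not tell look-alikes from the thing itself.
- nets.regions_of(picture, name): "mask" (384x512 bool, what is visible of it) and "location" ([column, row] in pixels, amid what is visible of it).
- nets.place_of(picture, name): "location" ([column, row] in pixels: a listed point, or the origin of a listed thing).
The state is a dict: "clock": time; "joints": joint angles; "joint_velocities": joint speeds; "tau": joint torques, N m; "ee_pos": TCP position; "tcp_rot": TCP orientation; "ft_force": force on the tool from outside, world axes, zero at the start; "torque": the same for the moment, N m; "opening": finger opening in m.
Only numpy, scipy, OpenCV 4.12 (cv2) and the standard library are available. Lean on these libraries where they do the work, as an engineer would, in place of code of your own. Each camera call takes 0.05 s, during which the arm holds its last target. There are 200 camera calls.

## Working session

There is one attempt and no reset: what is moved stays moved. The work goes in short steps, Python scripts to look and compute and a tool call to move; the robot and the scene stay as the last step left them, time stands still between calls to the robot, and variables do not carry over. Pictures are saved under pics/ and viewed, about 8 in all and at most 12, crops included, and the job is handed in when it is done.

Besides the shell and the picture viewer there is one more tool, called after "Call:" as a command line: name --argument value ..., lists and objects as JSON in quotes. step_arm: Moves the arm, as the interface text tells. Its arguments: {"type":"object","properties":{"series":{"type":"string"},"newtons":{"type":"number"}},"required":["series"]}

```bash
mkdir -p pics
cat > h.py <<'E'
import numpy as np, cv2
from cell import ctrl, viewer, order, nets
def ray(p,uv,z):
    K,R,t=map(np.array,(p["camera_matrix"],p["R"],p["t"]))
    d=R.T@np.linalg.solve(K,[uv[0],uv[1],1]); c=-R.T@t
    return c+d*(z-c[2])/d[2]
def proj(p,X):
    q=np.array(p["camera_matrix"])@(np.array(p["R"])@np.array(X)+np.array(p["t"])); return q[:2]/q[2]
def save(p,n): cv2.imwrite(f"pics/{n}.png",cv2.cvtColor(p["frame"],cv2.COLOR_RGB2BGR))
E
python3 - <<'E'
from h import *
s=ctrl.observe(); print(s["clock"],s["ee_pos"],s["tcp_rot"])
H=dict(foot=0,plate_top=.034,plug=.038,sleeve1=.038,pin0=.074,spare_sleeve=0,pan=0,ring_gauge=0)
ims=[]
for c in("scene","top"):
    p=viewer.camera(c); ims.append(p["frame"]); print(c,-np.array(p["R"]).T@p["t"])
    for n,z in H.items():
        for r in nets.place_of(p,n)[:7]:
            print(n,round(r["confidence"],2),np.round(r["location"]),ray(p,r["location"],z).round(3))
cv2.imwrite("pics/a.png",cv2.cvtColor(np.vstack(ims),cv2.COLOR_RGB2BGR)[:, :])
for i,n in enumerate("ab"): cv2.imwrite(f"pics/{n}.png",cv2.cvtColor(ims[i],cv2.COLOR_RGB2BGR))
E
```

```text
0.0 [0.13983636 0.55750969 0.25268154] [ 3.09795286e-04  7.88450381e-01  6.15098056e-01 -5.31702558e-04]
scene [1.24708897 0.39804705 0.68438544]
plate_top 0.87 [283. 216.] [0.579 0.113 0.034]
plate_top 0.44 [346. 293.] [0.729 0.313 0.034]
plug 0.86 [312. 217.] [0.555 0.179 0.038]
sleeve1 0.9 [238. 300.] [0.838 0.135 0.038]
sleeve1 0.8 [261. 200.] [0.55  0.041 0.038]
sleeve1 0.76 [332. 175.] [0.378 0.167 0.038]
sleeve1 0.61 [321. 229.] [0.585 0.21  0.038]
sleeve1 0.57 [253. 223.] [0.634 0.063 0.038]
sleeve1 0.47 [292. 198.] [0.51  0.109 0.038]
pin0 0.89 [274. 169.] [0.465 0.038 0.074]
pin0 0.85 [326. 187.] [0.478 0.182 0.074]
pin0 0.77 [319. 230.] [0.626 0.218 0.074]
pin0 0.76 [233. 194.] [ 0.599 -0.007  0.074]
pin0 0.75 [256. 233.] [0.695 0.101 0.074]
spare_sleeve 0.72 [344. 292.] [ 0.702  0.305 -0.   ]
pan 0.87 [215. 182.] [ 0.498 -0.128  0.   ]
pan 0.22 [252. 222.] [0.596 0.039 0.   ]
ring_gauge 0.74 [203. 261.] [0.757 0.    0.   ]
top [0.48330815 0.05315205 0.88797723]
plate_top 0.75 [224. 190.] [0.573 0.106 0.034]
plug 0.64 [196. 198.] [0.554 0.17  0.038]
sleeve1 0.76 [209. 163.] [0.637 0.14  0.038]
sleeve1 0.69 [218.  97.] [0.799 0.115 0.038]
sleeve1 0.69 [212. 294.] [0.332 0.138 0.038]
sleeve1 0.65 [190. 232.] [0.476 0.187 0.038]
sleeve1 0.64 [252. 201.] [0.544 0.039 0.038]
sleeve1 0.6 [238. 169.] [0.621 0.07  0.038]
pin0 0.97 [269. 170.] [ 0.61  -0.     0.074]
pin0 0.87 [173. 172.] [0.613 0.217 0.074]
pin0 0.75 [226. 137.] [0.691 0.096 0.074]
pin0 0.73 [251. 231.] [0.474 0.045 0.074]
pin0 0.7 [186. 230.] [0.48  0.19  0.074]
pin0 0.66 [196. 200.] [0.547 0.167 0.074]
spare_sleeve 0.6 [143. 139.] [0.709 0.307 0.   ]
spare_sleeve 0.52 [253. 231.] [0.474 0.038 0.   ]
pan 0.72 [143. 140.] [0.708 0.306 0.   ]
pan 0.58 [320. 219.] [ 0.497 -0.128  0.   ]
ring_gauge 0.66 [264. 116.] [0.761 0.001 0.   ]
```

Run:
```python
import cv2
a=cv2.imread("pics/a.png");b=cv2.imread("pics/b.png")
cv2.imwrite("pics/a2.png",cv2.resize(a[120:330,170:390],(0,0),fx=2.7,fy=2.7,interpolation=2))
cv2.imwrite("pics/b2.png",cv2.resize(b[80:320,120:350],(0,0),fx=2.5,fy=2.5,interpolation=2))
```

```text
(no output)
```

View pics/a2.png

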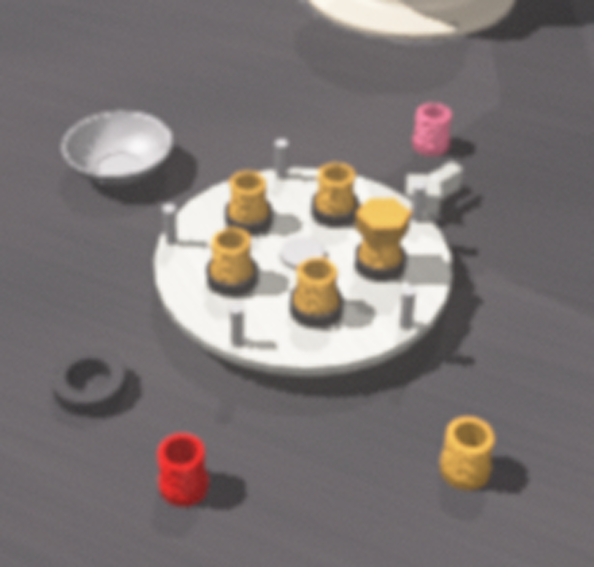

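View pics/b2.png

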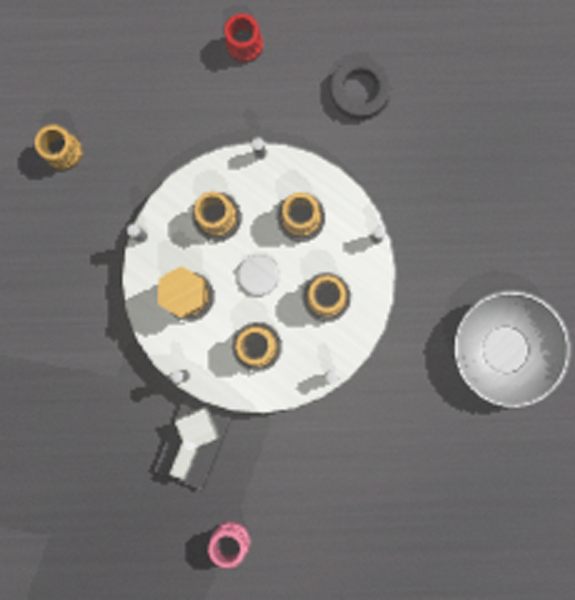

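The hex plug is the one with the hexagonal, tallest head: scene about (312,205), top about (193,197). The other four on the plate are sleeves with open bores. Red (top 217,96), pink (211,298) and the loose brass sleeve (143,139) are off the plate. The pointer is at top ≈(198,250). I'll measure the axis and pointer, with one enlarged crop.

```bash
cat >> h.py <<'E'
from scipy.optimize import least_squares
def fitpins(p,c0=None):
    P=np.array([ray(p,r["location"],.074)[:2] for r in nets.place_of(p,"pin0") if r["confidence"]>.4])
    m=np.array([.573,.108]); P=P[abs(np.linalg.norm(P-m,axis=1)-.118)<.02]
    def f(v): 
        a=np.arctan2(P[:,1]-v[1],P[:,0]-v[0])-v[2]
        k=np.round(a/(2*np.pi/5)); b=v[2]+k*2*np.pi/5
        return np.r_[P[:,0]-v[0]-.118*np.cos(b),P[:,1]-v[1]-.118*np.sin(b)]
    if len(P)<2: return None
    if c0 is not None:
        best=min((least_squares(lambda a:f([*c0,a[0]]),[q]) for q in np.arange(5)*.25),key=lambda s:s.cost)
        return best.x[0],len(P),np.sqrt(2*best.cost/len(P))
    best=min((least_squares(f,[*m,q]) for q in np.arange(5)*.25),key=lambda s:s.cost)
    return best.x,len(P),np.sqrt(2*best.cost/len(P))
E
python3 - <<'E'
from h import *
for c in("scene","top"):
    p=viewer.camera(c); print(c,fitpins(p))
    g=p["frame"].astype(int)
    for r in nets.regions_of(p,"foot")[:2]: print("foot",r["confidence"],r["location"],r["mask"].sum())
K=p["camera_matrix"]
# bright blobs in top image around pointer
b=((g.min(2)>125)).astype(np.uint8); 
# rectified view: 0.5mm... 1 mm/4px at z=.034 around pointer, rows=-x, cols=-y
xs=np.arange(.36,.51,.0003); ys=np.arange(.25,.07,-.0003)
X=np.stack(np.meshgrid(xs[::-1],ys,indexing="ij"),-1)
uv=np.array([[proj(p,[*q,.034]) for q in row] for row in X[::1]]).astype(np.float32)
im=cv2.remap(p["frame"],uv,None,cv2.INTER_CUBIC)
for x in np.arange(.38,.51,.02):
    i=int((xs[-1]-x)/.0003); cv2.putText(im,f"{x:.2f}",(0,i),0,.4,(255,255,0)); cv2.line(im,(0,i),(600,i),(80,80,0),1)
for y in np.arange(.08,.25,.02):
    j=int((.25-y)/.0003); cv2.putText(im,f"{y:.2f}",(j,495),0,.4,(0,255,255)); cv2.line(im,(j,0),(j,500),(0,80,80),1)
cv2.imwrite("pics/c.png",im[:,:,::-1])
E
```

```text
scene (array([ 0.5773623 ,  0.1062609 , -0.04119238]), 5, np.float64(0.008161347989839944))
foot 0.85 [334.2, 189.0] 302
foot 0.16 [294.4, 189.8] 250
top (array([ 0.57336768,  0.1086061 , -0.0160392 ]), 5, np.float64(0.0061133578401158266))
foot 0.79 [199.7, 258.9] 723
foot 0.47 [325.7, 220.4] 1627
```

View pics/c.png

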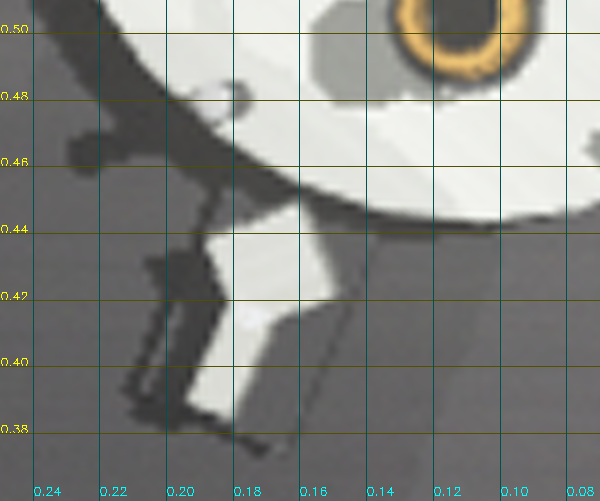

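The crop shows the pointer with its tip at about (0.450, 0.160) and its tail end at about (0.387, 0.185). Its line has a slope of −22.6°, consistent with pointing at the axis. Next I fit the plate edge for a precise axis.

```bash
cat >> h.py <<'E'
def axis(p):
    m=np.array([.573,.108]); K=[]
    th=np.linspace(0,2*np.pi,240)
    g=cv2.GaussianBlur(p["frame"].min(2),(0,0),.7).astype(np.float32)
    for a in th:
        r=np.arange(.122,.137,.0003)
        uv=np.array([proj(p,[m[0]+q*np.cos(a),m[1]+q*np.sin(a),.034]) for q in r],np.float32)
        v=cv2.remap(g,uv[:,None],None,cv2.INTER_LINEAR)[:,0]
        d=np.diff(v); i=d.argmin()
        if v[0]>150 and v[-1]<120: K.append(m+r[np.argmin(abs(v-(v[:5].mean()+v[-5:].mean())/2))]*np.array([np.cos(a),np.sin(a)]))
    K=np.array(K)
    s=least_squares(lambda v:np.linalg.norm(K-v[:2],axis=1)-v[2],[*m,.13],loss="soft_l1",f_scale=.001)
    return s.x,len(K)
def cups(p,c):
    for n in("plug","sleeve1"):
        for r in nets.place_of(p,n):
            d=ray(p,r["location"],.038)[:2]-c
            if r["confidence"]>.4 and .045<np.linalg.norm(d)<.09: print(n,round(r["confidence"],2),"r",np.linalg.norm(d).round(4),"ang",np.degrees(np.arctan2(d[1],d[0])).round(1))
E
python3 - <<'E'
from h import *
for c in("scene","top"):
    p=viewer.camera(c); a,n=axis(p); print(c,a,n); cups(p,a[:2]); f=fitpins(p,a[:2]); print("pin phase deg",np.degrees(f[0])%72,f[1:])
    d=np.array([.450,.160])-a[:2]; print("tip",np.linalg.norm(d),np.degrees(np.arctan2(d[1],d[0])))
E
```

```text
scene [0.57544191 0.10814705 0.13018982] 132
plug 0.89 r 0.0644 ang 107.3
sleeve1 0.68 r 0.0777 ang -119.2
sleeve1 0.63 r 0.0668 ang 35.3
sleeve1 0.55 r 0.073 ang -34.0
sleeve1 0.51 r 0.0721 ang 174.1
pin phase deg 68.49724084343129 (5, np.float64(0.0031630436146341773))
tip 0.13573651165294842 157.5416470609849
top [0.57314683 0.10692742 0.12897021] 222
plug 0.67 r 0.0683 ang 106.2
plug 0.66 r 0.0624 ang -37.9
sleeve1 0.73 r 0.0623 ang 28.2
sleeve1 0.69 r 0.0597 ang -38.3
sleeve1 0.68 r 0.0613 ang -179.1
sleeve1 0.65 r 0.07 ang -110.6
pin phase deg 69.94362448457233 (5, np.float64(0.007400082709058136))
tip 0.13409638239710348 156.68541197872577
```

Call:
step_arm --series "-0.138 0.245 0 0 0 0 0; -0.138 0.245 0 0 0 0 0; -0.138 0.245 0 0 0 0 0; -0.138 0.245 0 0 0 0 0; -0.138 0.245 0 0 0 0 0; -0.138 0.245 0 0 0 0 0; -0.138 0.245 0 0 0 0 0; -0.138 0.245 0 0 0 0 0; -0.138 0.245 0 0 0 0 0; 0 0 0 0 0 0.5 0"

```text
clock: 2.85
ee_pos: [0.5182, 0.1983, 0.2534]
tcp_rot: [0.0, 0.814, 0.581, 0.001]
ft_force: [-1.0, 1.0, 0.4]
opening: 0.0003
```

Call:
step_arm --series "0 0 0 0 0 0.85 0; 0 0 0 0 0 0.85 0; 0 0 0 0 0 0.85 0; 0 0 0 0 0 0.5 0; 0 0 0 0 0 0 0"

```text
clock: 3.48
ee_pos: [0.519, 0.197, 0.2531]
tcp_rot: [-0.0, 0.942, 0.337, 0.001]
ft_force: [0.6, 0.6, 0.3]
opening: -0.0002
```

```bash
cat >> h.py <<'E'
from scipy.spatial.transform import Rotation as Ro
C=np.array([.574,.1075])
def goto(x,y,z):
    s=ctrl.observe(); q=s["tcp_rot"]; R=Ro.from_quat([q[1],q[2],q[3],q[0]])
    d=np.array(s["ee_pos"])[:2]-C
    print("clock",s["clock"],"pos",np.round(s["ee_pos"],4),"r,ang",np.linalg.norm(d).round(4),np.degrees(np.arctan2(d[1],d[0])).round(1),"toolx",np.degrees(np.arctan2(*R.as_matrix()[[1,0],0])).round(1),"tilt",R.as_matrix()[2].round(3),"F",np.round(s["ft_force"],1))
    print("scaled shift",(R.inv().apply(np.array([x,y,z])-s["ee_pos"])/.2).round(3))
def gor(r,deg,z): a=np.radians(deg); goto(C[0]+r*np.cos(a),C[1]+r*np.sin(a),z)
E
python3 -c "
from h import *
gor(.122,123.5,.068)"
```

```text
clock 3.475 pos [0.519  0.197  0.2531] r,ang 0.1051 121.6 toolx 39.3 tilt [ 0.002  0.    -1.   ] F [0.6 0.6 0.3]
scaled shift [-0.01  -0.086  0.925]
```

Call:
step_arm --series "-0.01 -0.086 0 0 0 0 0; 0 0 0.25 0 0 0 0; 0 0 0.25 0 0 0 0; 0 0 0 0 0 0 0"

```text
clock: 3.98
ee_pos: [0.5047, 0.2116, 0.1521]
tcp_rot: [-0.0, 0.94, 0.34, 0.002]
ft_force: [-1.0, -0.2, 0.2]
opening: -0.0003
```

```bash
python3 -c "
from h import *
gor(.122,123.5,.068)
p=viewer.camera('scene'); f=p['frame'][120:270,230:400]
cv2.imwrite('pics/d.png',cv2.resize(f,(0,0),fx=4,fy=4,interpolation=2)[:,:,::-1])"
```

```text
clock 3.975 pos [0.5047 0.2116 0.1521] r,ang 0.1251 123.7 toolx 39.8 tilt [ 0.004  0.001 -1.   ] F [-1.  -0.2  0.2]
scaled shift [-0.002  0.015  0.42 ]
```

View pics/d.png

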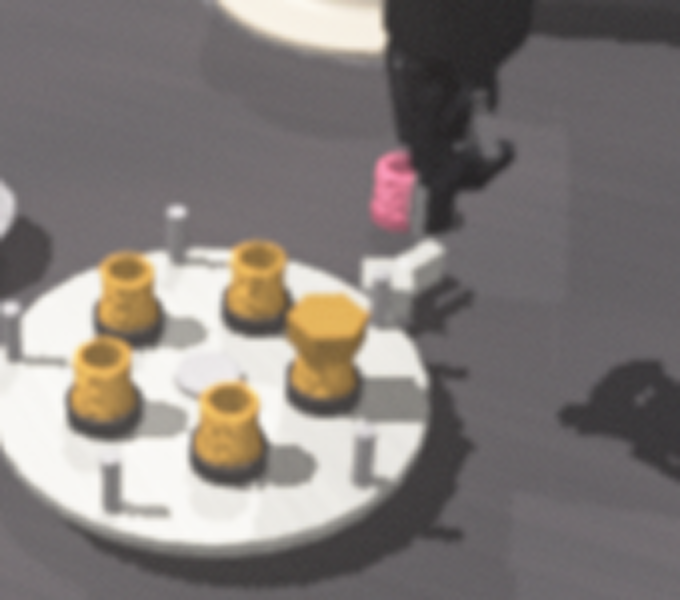

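The scene view shows the shut fingertips at crop (440,220), on the rim side. They are clear of the plug head (327,315) and above the gap between the plug and the front-left pin (382,290). I descend.

Call:
step_arm --series "0 0.015 0.21 0 0 0 0; 0 0 0.19 0 0 0 0; 0 0 0 0 0 0 0"

```text
clock: 4.4
ee_pos: [0.5118, 0.2116, 0.0813]
tcp_rot: [0.0, 0.94, 0.342, 0.009]
ft_force: [0.9, -0.4, 1.5]
opening: -0.0002
```

```bash
python3 -c "
from h import *
gor(.122,126,.068)
p=viewer.camera('scene'); f=p['frame'][120:270,230:400]
cv2.imwrite('pics/e.png',cv2.resize(f,(0,0),fx=4,fy=4,interpolation=2)[:,:,::-1])"
```

```text
clock 4.4 pos [0.5118 0.2116 0.0813] r,ang 0.1213 120.9 toolx 40.0 tilt [ 0.016  0.006 -1.   ] F [ 0.9 -0.4  1.5]
scaled shift [-0.055 -0.01   0.065]
```

View pics/e.png

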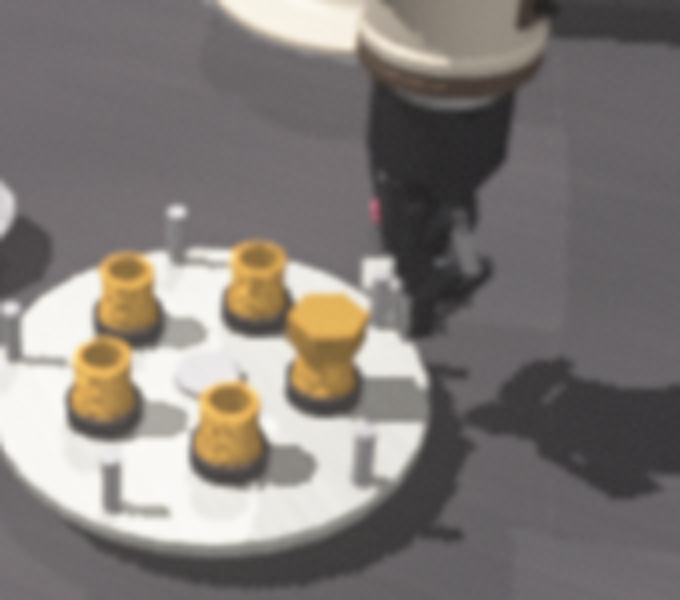

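The tips are now low behind the front-left pin at crop (420,325), still clear of everything. I lower the last 12 mm.

Call:
step_arm --series "0 -0.01 0.065 0 0 0 0; 0 0 0 0 0 0 0"

```text
clock: 4.7
ee_pos: [0.5134, 0.2143, 0.0735]
tcp_rot: [0.001, 0.94, 0.342, 0.013]
ft_force: [-0.3, -0.5, 0.3]
opening: -0.0002
```

```bash
python3 -c "
from h import *
gor(.122,128,.068)"
```

```text
clock 4.7 pos [0.5134 0.2143 0.0735] r,ang 0.1228 119.6 toolx 40.0 tilt [ 0.024  0.01  -1.   ] F [-0.3 -0.5  0.3]
scaled shift [-0.09  -0.006  0.025]
```

Call:
step_arm --series "-0.045 -0.003 0.025 0.06 -0.14 0 0; -0.045 -0.003 0 0 0 0 0"

```text
clock: 4.95
ee_pos: [0.4987, 0.2034, 0.0691]
tcp_rot: [-0.0, 0.94, 0.342, -0.001]
ft_force: [-0.3, -1.0, 0.4]
opening: -0.0001
```

```bash
python3 -c "
from h import *
gor(.122,133,.068)"
```

```text
clock 4.95 pos [0.4987 0.2034 0.0691] r,ang 0.1219 128.1 toolx 40.0 tilt [-0.001 -0.001 -1.   ] F [-0.3 -1.   0.4]
scaled shift [-0.052  0.     0.006]
```

Call:
step_arm --series "-0.053 0.002 0 0 0 -0.5 0; -0.053 0.002 0 0 0 -0.5 0; -0.053 0.002 0 0 0 -0.5 0; -0.053 0.002 0 0 0 -0.5 0; -0.053 0.002 0 0 0 -0.5 0; 0 0 0 0 0 0 0"

```text
clock: 5.7
ee_pos: [0.4635, 0.1589, 0.0702]
tcp_rot: [-0.0, 0.84, 0.542, -0.0]
ft_force: [-0.8, -1.2, 0.9]
opening: 0.0001
```

```bash
python3 -c "
from h import *
gor(.122,170,.068)
p=viewer.camera('top');cups(p,C);f=fitpins(p,C);print(np.degrees(f[0])%72,f)
p=viewer.camera('scene');cups(p,C);f=fitpins(p,C);print(np.degrees(f[0])%72,f)"
```

```text
clock 5.7 pos [0.4635 0.1589 0.0702] r,ang 0.1219 155.0 toolx 65.7 tilt [ 0.    -0.001 -1.   ] F [-0.8 -1.2  0.9]
scaled shift [-0.158  0.018  0.011]
plug 0.41 r 0.0749 ang 135.7
sleeve1 0.6 r 0.0653 ang 51.2
sleeve1 0.55 r 0.0641 ang -154.7
sleeve1 0.5 r 0.0681 ang -13.5
sleeve1 0.45 r 0.0692 ang -90.1
22.55027205444337 (np.float64(0.39357649457050276), 3, np.float64(0.0032578409116874765))
plug 0.83 r 0.0687 ang 128.7
sleeve1 0.87 r 0.0727 ang 55.3
sleeve1 0.81 r 0.0733 ang -10.9
sleeve1 0.77 r 0.0679 ang -152.8
sleeve1 0.57 r 0.0653 ang -89.8
20.53947834431186 (np.float64(0.3584815237503155), 5, np.float64(0.010296054217066796))
```

It is turning as planned, and the plug is now at about 129°. I continue.

Call:
step_arm --series "-0.053 0.002 0.005 0 0 -0.5 0; -0.053 0.002 0.003 0 0 -0.5 0; -0.053 0.002 0 0 0 -0.5 0; -0.053 0.002 0 0 0 -0.5 0; 0 0 0 0 0 0 0"

```text
clock: 6.72
ee_pos: [0.4534, 0.1189, 0.0682]
tcp_rot: [-0.001, 0.73, 0.684, 0.0]
ft_force: [0.1, -0.0, 0.4]
opening: -0.0002
```

```bash
python3 -c "
from h import *
gor(.122,182,.068)
p=viewer.camera('top');cups(p,C);f=fitpins(p,C);print(np.degrees(f[0])%72,f)
p=viewer.camera('scene');cups(p,C);f=fitpins(p,C);print(np.degrees(f[0])%72,f)"
```

```text
clock 6.725 pos [0.4534 0.1189 0.0682] r,ang 0.1212 174.6 toolx 86.3 tilt [ 0.001 -0.001 -1.   ] F [ 0.1 -0.   0.4]
scaled shift [-0.078 -0.001  0.001]
plug 0.46 r 0.0693 ang 152.9
sleeve1 0.76 r 0.0798 ang -72.4
sleeve1 0.53 r 0.0614 ang 77.1
sleeve1 0.53 r 0.0711 ang 10.0
41.6951234593861 (np.float64(-0.5289198750441015), 4, np.float64(0.004425860178564611))
plug 0.92 r 0.0652 ang 148.8
sleeve1 0.75 r 0.065 ang 2.7
sleeve1 0.66 r 0.0649 ang 72.8
sleeve1 0.63 r 0.0728 ang -74.8
sleeve1 0.6 r 0.0649 ang -136.8
41.0907040228391 (np.float64(-0.5394689842748958), 5, np.float64(0.00858928881460929))
```

Call:
step_arm --series "-0.035 0 0 0 0 -0.33 0; -0.033 0 0 0 0 -0.33 0; 0 0 0 0 0 0 0"

```text
clock: 7.5
ee_pos: [0.4528, 0.1061, 0.0681]
tcp_rot: [-0.001, 0.688, 0.726, 0.0]
ft_force: [0.4, 0.4, 0.2]
opening: 0.0006
```

```bash
cat > chk.py <<'E'
from h import *
gor(.122,182,.068)
for c in("top","scene"):
    p=viewer.camera(c);cups(p,C);f=fitpins(p,C);print(np.degrees(f[0])%72,f)
E
python3 chk.py
```

```text
clock 7.5 pos [0.4528 0.1061 0.0681] r,ang 0.1212 -179.3 toolx 93.1 tilt [ 0.002 -0.001 -1.   ] F [0.4 0.4 0.2]
scaled shift [-0.014 -0.004  0.   ]
plug 0.67 r 0.0688 ang 152.3
sleeve1 0.72 r 0.0682 ang 75.8
sleeve1 0.62 r 0.0667 ang 19.1
sleeve1 0.46 r 0.0756 ang -70.6
47.99205840044476 (np.float64(-0.41901762753875293), 3, np.float64(0.0043510527335137985))
plug 0.9 r 0.0683 ang 155.7
sleeve1 0.83 r 0.0681 ang -61.5
sleeve1 0.74 r 0.0738 ang 79.3
sleeve1 0.7 r 0.0671 ang -134.5
sleeve1 0.64 r 0.0716 ang 10.8
44.00157443876246 (np.float64(-0.4886647114181362), 4, np.float64(0.01114242283704498))
```

Call:
step_arm --series "0.05 -0.02 0 0 0 0 0; 0 0 -0.25 0 0 0 0; 0 0 -0.3 0 0 0 0; 0 -0.3 -0.2 0 0 0 0; 0 -0.3 -0.1 0 0 0 0; 0 -0.3 0 0 0 0 0; 0 0 0 0 0 0 0"

```text
clock: 8.78
ee_pos: [0.2715, 0.1096, 0.2376]
tcp_rot: [-0.001, 0.688, 0.726, 0.001]
ft_force: [1.5, -0.3, -0.2]
opening: 0.0004
```

```bash
python3 chk.py
python3 - <<'E'
from h import *
p=viewer.camera("top")
xs=np.arange(.37,.72,.0006)[::-1]; ys=np.arange(.26,-.04,-.0006)
def rect(z): 
    uv=np.array([[proj(p,[x,y,z]) for y in ys] for x in xs]).astype(np.float32); return cv2.remap(p["frame"],uv,None,cv2.INTER_CUBIC)
im=rect(.094)[:,:,::-1].copy()
px=lambda q:(int((.26-q[1])/.0006),int((xs[0]-q[0])/.0006))
d=np.array([np.cos(np.radians(157)),np.sin(np.radians(157))]);n=np.array([-d[1],d[0]])
cv2.line(im,px(C),px(C+.135*d),(0,0,255),1)
cv2.circle(im,px(C+.068*d),int(.023/.0006),(255,0,0),1)
im2=rect(.034)[:,:,::-1].copy(); cv2.line(im2,px(C),px(C+.135*d),(0,0,255),1); cv2.circle(im2,px(C),int(.13/.0006),(0,160,0),1)
cv2.imwrite("pics/f.png",np.hstack([im,im2])[:, :]) ; cv2.imwrite("pics/f.png",cv2.resize(np.hstack([im[:,:400],im2[:,:400]]),(800,584)))
print(axis(p))
E
```

```text
clock 8.775 pos [0.2715 0.1096 0.2376] r,ang 0.3025 179.6 toolx 93.1 tilt [ 0.003 -0.    -1.   ] F [ 1.5 -0.3 -0.2]
scaled shift [-0.083  0.9    0.848]
plug 0.84 r 0.07 ang 154.2
sleeve1 0.7 r 0.0682 ang 85.3
sleeve1 0.67 r 0.0655 ang 12.1
sleeve1 0.6 r 0.0695 ang -130.3
sleeve1 0.57 r 0.0686 ang -66.8
46.02532866966688 (np.float64(0.8032935245982286), 5, np.float64(0.005635253179876954))
plug 0.8 r 0.0544 ang 149.6
sleeve1 0.8 r 0.0691 ang -132.9
sleeve1 0.79 r 0.0681 ang -55.7
sleeve1 0.67 r 0.0732 ang 12.9
sleeve1 0.65 r 0.0727 ang 85.3
45.89759174043344 (np.float64(0.8010640946067181), 5, np.float64(0.0062867289150968))
(array([0.57309925, 0.10699746, 0.1290534 ]), 222)
```

View pics/f.png

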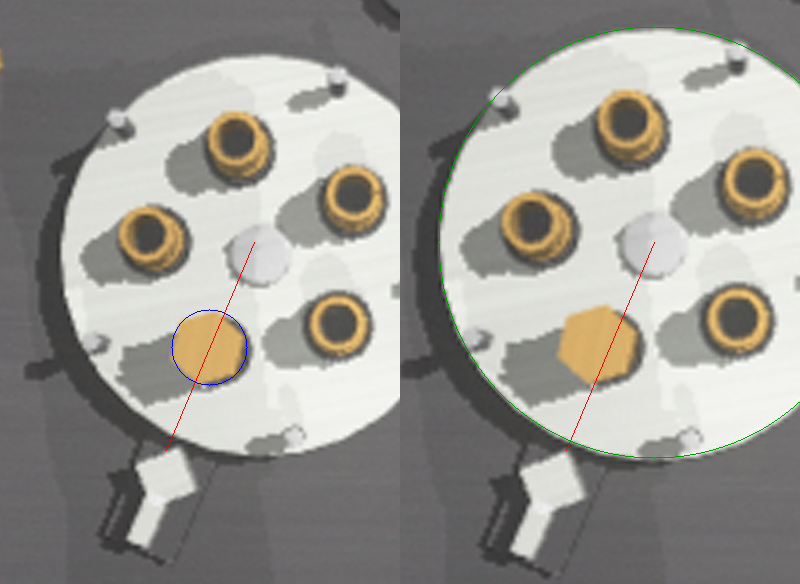

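In the left panel (top view rectified at head height), the hexagon is centred in the predicted circle at about (209,346). In the right panel, the axis–pointer line ends at the pointer's tip (570,450). One numeric check of head centroid and bystanders before handing in.

Run:
```python
from h import *
d=np.array([np.cos(np.radians(157)),np.sin(np.radians(157))]);n=np.array([-d[1],d[0]])
p=viewer.camera("top")
hsv=cv2.cvtColor(p["frame"],cv2.COLOR_RGB2HSV)
m=cv2.inRange(hsv,(8,90,150),(30,255,255))
k,l,st,ce=cv2.connectedComponentsWithStats(m); u=proj(p,[*(C+.068*d),.094])
i=1+np.argmin(np.linalg.norm(ce[1:]-u,axis=1))
q=ray(p,ce[i],.094)[:2]-C; print("area",st[i,4],"along",q@d,"side",q@n)
for n_ in("spare_sleeve","pan","ring_gauge"):
    print(n_,[ray(p,r["location"],0).round(3)[:2] for r in nets.place_of(p,n_)[:2]])
print(ctrl.observe()["clock"])
```

```text
area 286 along 0.06885138874738181 side -0.0013002733351720381
spare_sleeve [array([0.713, 0.309])]
pan [array([ 0.496, -0.128])]
ring_gauge [array([ 0.763, -0.001]), array([0.708, 0.315])]
9.425
```

```bash
python3 -c "
from h import *
print(order.job_done())"
```

```text
the job is handed in; nothing more can be done
None
```

I turned the turntable about 50° counter-clockwise by pushing one rim pin with the shut fingertips. The hex plug now stands at the index pointer, and I handed the job in at about 9.4 s on the robot's clock.

- **Plug position:** The last top view put the centre of the hex head about 1.3 mm sideways of the axis–pointer line (limit 8 mm) and 69 mm from the axis, on the pointer's side.
- **Where the checks disagreed:** The trained networks were less exact. Fits to the pins put the plug about 3° short, roughly 3.5 mm. One scene-view plug reading was 7° short with an implausible radius of 54 mm, so I trusted the head outline instead.
- **Fittings:** In that view all five fittings stand in their cups. I felt no unexpected contact forces during the push.
- **Loose things on the bench:** The spare sleeve, pan and ring gauge are within about 5 mm of their first measured positions, which is about the measuring error.
- **Robot:** The arm is raised and about 30 cm from the turntable axis, touching nothing.

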